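# Third hand for a tray side

## Task

First swing the jig's keeper bar shut over the mosaic tray base until it clicks into its detent. Then stand the loose tray side on the jig bed against the front edge of the base, upright, flat to it and with their ends level, and press it gently towards the sprung stop until the stop is pushed back about half of its travel, without bottoming it. Finish while still holding it pressed there, steadily, so that I can drive the screws, and leave the other things on the table where they are.

Things in the scene. Friction and masses are not known exactly. Their poses are not given: they have to be found in the camera images.
- jig: Assembly jig: bed 255 (x) x 224 (y) x 12 mm, slick grey laminate on plywood, fixed to the table. Origin on the table near its middle, x in the pressing direction (open front to sprung stop), y left, z up; bed top at z = 12. Side guides at y = +-79..89, x = -5..90, tops at z = 30; a post at (46, -84) to z = 47; spring housing at x = 113..127, to z = 32 (mm). Bed free in front of x = -5.
- keeper (a joint): Steel keeper bar, 18 mm wide, 12 thick, underside 36 mm above the table (4 mm clear of the tiles), swinging level about an upright pin at the jig's left. 0 rad = shut, across the tray base along the jig's -y; grows as it swings out to the front (-x), up to 1.6. Stays where left; in the last 0.06 rad it rides over a sprung ball (about 5 N at the knob) and clicks in at 0 against a firm stop.
- keeper_hinge (a point): Point on the keeper bar's upright hinge pin, mid-height of the bar, at jig (30, 95, 42) mm.
- keeper_knob (a point): Middle of the upright round black knob, 16 mm in diameter and 24 mm tall, on the free end of the keeper bar, 190 mm from the hinge pin; 66 mm above the table; knob top at 78 mm, bar top at 48 mm.
- stop (a joint): Travel of the jig's sprung stop, m: 0 = spring out, 0.020 = bottomed; grows as it is pushed back along the jig's +x. It pushes back with 3 N + 0.6 N per mm (9 N at half travel). The stop is an aluminium bar 120 mm long, 18 mm high, its face at jig x = 75 mm when out.
- tray_base: Loose half-made tray base: plywood board 110 (x) x 150 (y) x 18 mm, rows of mosaic tiles on top (20 mm thick in all, about 0.25 kg), lying on the jig bed between the side guides, its back edge touching or a few mm short of the stop. Origin under its middle, axes as the jig's.
- base_front (a point): Middle of the front edge face of the tray base (the face towards the jig's -x), 9 mm above the bed; this is the face the tray side goes against.
- side_mid (a point): Centre of the loose tray side, a pale wood board 16 (x, thickness) x 150 (y, length) x 60 (z, height) mm, about 0.09 kg, three small screw holes along its lower edge, standing on its long edge on the table to the right of the jig. Grip it across its thickness, above the level of the tray base. Both broad faces are alike. The point is 30 mm above its lower edge.
- deli_cup: Bystander: clear cup of glass offcuts, 112 mm across, 110 mm tall; origin under its middle.
- glue_tube: Bystander: glue tube lying down, 32 x 119 x 24 mm; origin under its middle.
- tile_nippers: Bystander: tile nippers, 52 x 199 x 15 mm; origin under its middle.
- piece_lemon: Bystander: three glass blocks stuck edge to edge, 58 x 25 x 7 mm; origin under its middle.
- marker_teal: Bystander: marker pen lying down, 15 x 134 x 15 mm; origin under its middle.
Things that resemble listed ones, but are neither listed nor needed, are in the scene too. Of the things that look like the part that bears side_mid, the larger one is meant.

How it is judged:
On the way, in this order (a step that is already met when the one before it is completed fails the run):
1. the keeper bar is shut in its detent (value of joint keeper below 0.03 rad), for 0.2 s.
2. the tray side is pressed flat against the tray base, with the sprung stop near half travel (value of joint stop between 0.005 and 0.015 m and contact force between tray_side and tray_base between 3 and 18 N and contact force between the fingers and tray_side above 2 N and angle between the y axis of side_mid and the y axis of tray_base, either way round below 0.06 rad and angle between side_mid's own z axis and vertical below 0.1 rad and x of side_mid in the frame of tray_base between -0.068 and -0.058 m), for 0.3 s.
At the end, for the whole second after the job is handed in: Still holding: keeper within 0.03 rad of shut; stop pushed back 5-15 mm; 3-18 N between side and base, fingers on the side (over 2 N); side parallel within 0.06 rad, upright within 0.1 rad, faces touching, ends level within 10 mm, lower edge 5 mm; base flat, side at rest (all of step 2 and value of joint keeper below 0.03 rad and y of side_mid in the frame of tray_base between -0.01 and 0.01 m and z of side_mid in the frame of tray_base between 0.024 and 0.035 m and angle between tray_base's own z axis and vertical below 0.05 rad and linear speed of tray_side below 0.02 m/s); the arm keeps its last pose, push and grip.
It fails at once if the sprung stop is bottomed (value of joint stop above 0.019 m).
It fails at once if the tray side is pressed against the base with more than 25 N (contact force between tray_side and tray_base above 25 N).
It fails at once if a bystander is moved more than 30 mm (distance of any of deli_cup, glue_tube, tile_nippers, piece_lemon, marker_teal from where it was at the start of the episode above 0.03 m).
It also fails if it takes over 59 s, if anything falls off the work surface, if the arm or the gripper's body presses on something with over 40 N, if the wrist force passes 120 N, or if a joint passes its speed limit or range.

## Robot

A 7-joint arm with a two-finger parallel gripper is mounted at the origin on a cart in front of the work surface, level with it; the furniture and walls round the work are solid. World frame = base frame: x ahead of the robot, y to its left, z up, the work surface at z = 0. Lengths are in m, angles in rad, forces in N, time in s.
With the tool pointing down it reaches from about 0.4 to 0.85 m from the base axis. Payload 10.4 kg.
Tool frame: the origin (TCP) lies between the finger pads; the fingertips stand r.nose_length ahead of it and the grasp point (between the pads) lies 6 mm ahead of it (r.nose_length is the distance from the TCP to the fingertips, in m); z points along the fingers, x is the direction in which the jaws open and shut, and the axes are right-handed (so a half turn about z gives the same grasp; the last joint's range is limited). The gripper opens to 87 mm and grips with 3 to 60 N. Pads are 19 mm wide; open, the fingers measure 117 mm over their backs; the gripper's body (75 mm by 190 mm) begins 51 mm behind the grasp point.
Start: joints at [1.263, 0.332, -0.065, 1.46, 0.022, 1.35, -0.088], TCP at [0.176, -0.6, 0.209] pointing down, gripper open.
Joint ranges: [-2.6, 2.6], [-0.5, 2.12], [-1.47, 1.34], [0.16, 2.42], [-1.27, 4.41], [0.06, 2.06], [-2.6, 2.6]. Speed limits (rad/s): [2.22, 2.22, 2.79, 2.79, 3.14, 3.14, 3.14].

## Interface

Orientations are given as a unit quaternion [x, y, z, w].
In Python, from bench import r gives the robot as it stands. The module is installed in compiled form; this text tells all that it offers.
- The arm moves only by the shell command python3 -m creep 'ROWS' [OPENING] [FORCE]. ROWS is JSON, a list of rows, each an object of numbers: "x", "y", "z": the shift along the world's x, y, z in m; "spin": the turn about the world's z in degrees. In form: [{"x": .., "y": .., "z": .., "spin": ..}, ...]. A call has 1 to 12 rows; each row is the pose to reach, as a shift and turn from the pose commanded when the call began; what a row does not reach only later rows make up. A row lasts 1/8 s, in which the tool goes at most 62.5 mm and 10.7 degrees, less where a joint would pass 70% of its speed; a pose out of reach is approached as far as the arm can. A call with a gripper value outside its range is refused whole. OPENING is the finger opening in m, from 0 to 0.087, set as the call begins (- or left out, the last holds). The fingers move at their own pace and stop on an object; FORCE is the grip in N (left out, the last holds). Time passes only in rows, so rows that repeat a pose let the fingers close. It gives the time, the measured TCP pose, the force and the opening at its end, in the units of the state.
- r.read_state(): the state, without advancing time (a new reading comes with each control period).
- r.camera(name): name is "side" or "top" or "wrist"; returns a dict with "pixels" (384x512x3 uint8, blue, green, red), "z_map" (384x512 float32, m along the optical axis (not along the pixel's ray), 0 where there is no reading), "K" (3x3 intrinsics, pixels), "k1" (the pictures are not rectified: a ray, as slopes to the right and down, at radius r is drawn at 1 + k1 r^2 times it, then the intrinsics apply), "R" (3x3) and "t" (3): a world point X has camera coordinates R X + t. Camera axes: x right, y down, z forward; pixel columns grow to the right and rows downward; lengths in m; the calibration is good to about 2 mm. A picture is of the moment at which its call begins.
- r.close_job(): hands the job in, once; it reports no verdict.
The state is a dict: "time": time; "joint_positions": joint angles; "joint_vel": joint speeds; "joint_torque": joint torques, N m; "ee_pos": TCP position; "eef_rot": TCP orientation; "ft_force": force on the tool from outside, world axes, zero at the start; "torque": the same for the moment, N m; "width": finger opening in m.
Only numpy, scipy, OpenCV 4.12 (cv2) and the standard library are available. Lean on these libraries where they do the work, as an engineer would, in place of code of your own. Each camera call takes 0.05 s, during which the arm holds its last target. There are 200 camera calls.

## Working session

There is one attempt and no reset: what is moved stays moved. The work goes in short steps, Python scripts to look and compute and a shell command to move; the robot and the scene stay as the last step left them, time stands still between calls to the robot, and variables do not carry over. Pictures are saved under pics/ and viewed, about 8 in all and at most 12, crops included, and the job is handed in when it is done.

```bash
mkdir -p pics; cat > h.py <<'E'
import numpy as np, cv2, pickle
from bench import r
def snap(n,tag):
    c=r.camera(n); cv2.imwrite(f'pics/{tag}.png',c['pixels']); pickle.dump(c,open(f'pics/{tag}.pkl','wb')); return c
def load(tag): return pickle.load(open(f'pics/{tag}.pkl','rb'))
def ray(c,uv):
    uv=np.asarray(uv,float).reshape(-1,1,2)
    p=cv2.undistortPoints(uv,c['K'],np.array([c['k1'],0,0,0,0.]))[:,0]
    R=np.array(c['R']);t=np.array(c['t'])
    d=np.c_[p,np.ones(len(p))]@R   # R^T d
    return -R.T@t,d
def onz(c,uv,z):
    o,d=ray(c,uv); s=(z-o[2])/d[:,2]; return o+d*s[:,None]
def pix(c,X):
    X=np.asarray(X,float).reshape(-1,3)
    return cv2.projectPoints(X,cv2.Rodrigues(np.array(c['R']))[0],np.array(c['t']),c['K'],np.array([c['k1'],0,0,0,0.]))[0][:,0]
def cloud(c):
    z=c['z_map'];H,W=z.shape
    u,v=np.meshgrid(np.arange(W),np.arange(H))
    o,d=ray(c,np.stack([u,v],-1)); return (o+d*z.reshape(-1,1)).reshape(H,W,3)
E
python3 - <<'E'
from h import *
a=snap('top','top0');b=snap('side','side0')
print(r.nose_length,r.read_state())
for c in(a,b): print(c['K'],c['k1'],-np.array(c['R']).T@c['t'])
cv2.imwrite('pics/both.png',np.hstack([cv2.resize(x['pixels'],(400,300)) for x in(a,b)]))
E
```

```text
0.025 {'time': 0.1, 'joint_positions': array([ 1.26341954,  0.33282582, -0.06469005,  1.46090284,  0.02162464,
        1.34989512, -0.08850821]), 'joint_vel': array([-0.00039411, -0.00049116, -0.00085578, -0.00037186, -0.00167083,
        0.00011424, -0.00137666]), 'joint_torque': array([ 1.05289899e-03, -6.24546146e+01,  2.44643691e-02, -3.90720463e+01,
       -6.13418827e-02,  3.65776091e-02,  8.33819013e-05]), 'ee_pos': array([ 0.17546212, -0.59946502,  0.20870106]), 'eef_rot': array([ 8.00296920e-01, -5.99603531e-01, -5.59641492e-04, -3.63822901e-04]), 'ft_force': array([-0.93532109,  0.47026644, -0.09200977]), 'torque': array([ 0.0199049 ,  0.01997004, -0.01993313]), 'width': 0.08685843581182935}
[[411.53111309   0.         256.71648497]
 [  0.         411.53111309 190.47831124]
 [  0.           0.           1.        ]] -0.13283346792242265 [ 0.41467886 -0.32237668  1.01038504]
[[351.94587363   0.         254.74539996]
 [  0.         351.94587363 192.76981999]
 [  0.           0.           1.        ]] -0.014271794583892525 [ 0.0586351  -1.15292981  0.59104789]
```

View pics/top0.png

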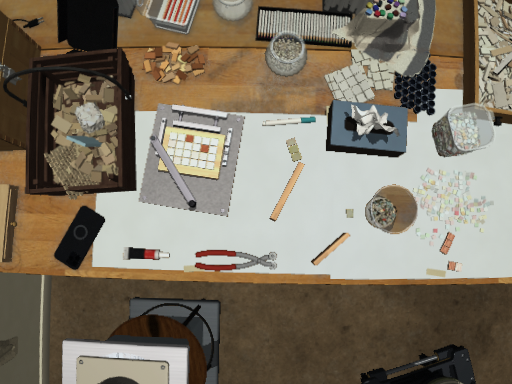

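View pics/side0.png

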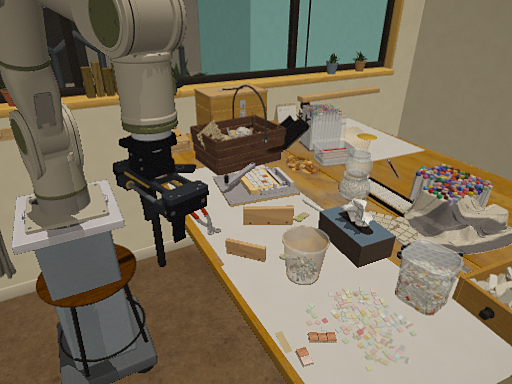

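The top view shows the jig at about (193,158), with the keeper running from its hinge at (156,138) to the knob at (193,203) and the tray base at (193,152). There are two candidates for the tray side. One is the longer pale board at top (287,192), side (268,215). The other is a shorter lookalike at top (331,248), side (246,250). I choose the longer one and will check it in a crop.

```bash
python3 - <<'E'
from h import *
c=load('top0');P=cloud(c);Z=P[...,2]
def rect(m,name):
    q=P[m][:,:2].astype(np.float32); print(name,len(q),cv2.minAreaRect(q), 'z',np.percentile(P[m][:,2],[5,50,95]).round(4))
def reg(u0,v0,u1,v1):
    m=np.zeros(Z.shape,bool);m[v0:v1,u0:u1]=1;return m
rect(reg(137,98,248,218)&(Z>.006)&(Z<.1),'jig')
rect(reg(137,98,248,218)&(Z>.02)&(Z<.04),'base+guides')
rect(reg(137,98,248,218)&(Z>.06)&(Z<.1),'knob')
rect(reg(137,98,248,218)&(Z>.041)&(Z<.055),'bar')
rect(reg(262,155,310,228)&(Z>.03),'side')
rect(reg(305,228,356,270)&(Z>.03),'decoy')
hsv=cv2.cvtColor(c['pixels'],cv2.COLOR_BGR2HSV)
def cont(m,z,name):
    k,_=cv2.findContours(m.astype(np.uint8),cv2.RETR_EXTERNAL,cv2.CHAIN_APPROX_NONE);k=max(k,key=cv2.contourArea)
    w=onz(c,k.reshape(-1,2),z)[:,:2].astype(np.float32);print(name,cv2.minAreaRect(w))
cont(reg(262,155,310,228)&(Z>.03),.06,'side-col')
bedm=reg(137,98,248,218)&(hsv[...,1]<40)&(hsv[...,2]<190)
cont(bedm,.012,'bed')
ym=reg(137,98,248,218)&(hsv[...,1]>60)&(hsv[...,2]>150)
cont(ym,.030,'base-yellow')
a=cv2.resize(c['pixels'][95:220,135:250],None,fx=4,fy=4,interpolation=cv2.INTER_CUBIC)
b=cv2.resize(c['pixels'][150:275,262:345],None,fx=4,fy=4,interpolation=cv2.INTER_CUBIC)
cv2.imwrite('pics/crop1.png',np.hstack([a,b]))
E
```

```text
jig 9058 ((0.6068142056465149, -0.16009314358234406), (0.2370591163635254, 0.26657089591026306), 81.96278381347656) z [0.0093 0.0145 0.0466]
base+guides 3494 ((0.6245392560958862, -0.1573355793952942), (0.17927634716033936, 0.2318754941225052), 81.71076965332031) z [0.0259 0.0306 0.034 ]
knob 45 ((0.49437758326530457, -0.17070144414901733), (0.013928666710853577, 0.014278928749263287), 64.97709655761719) z [0.0611 0.0765 0.0793]
bar 599 ((0.5773931741714478, -0.14856937527656555), (0.19441314041614532, 0.1549750715494156), 85.90483856201172) z [0.0444 0.0475 0.0509]
side 448 ((0.5037768483161926, -0.37717241048812866), (0.01692257449030876, 0.20851324498653412), 63.048099517822266) z [0.0562 0.0594 0.0624]
decoy 261 ((0.39132827520370483, -0.4341219663619995), (0.06714645028114319, 0.2182210087776184), 5.300258159637451) z [0.0336 0.043  1.0104]
side-col ((0.5297214984893799, -0.3890722393989563), (0.017963256686925888, 0.15049955248832703), 63.5596923828125)
bed ((0.6162667274475098, -0.15632905066013336), (0.23041605949401855, 0.26491791009902954), 82.20970916748047)
base-yellow ((0.6240854859352112, -0.15804654359817505), (0.1502947062253952, 0.10977433621883392), 82.1229476928711)
```

View pics/crop1.png

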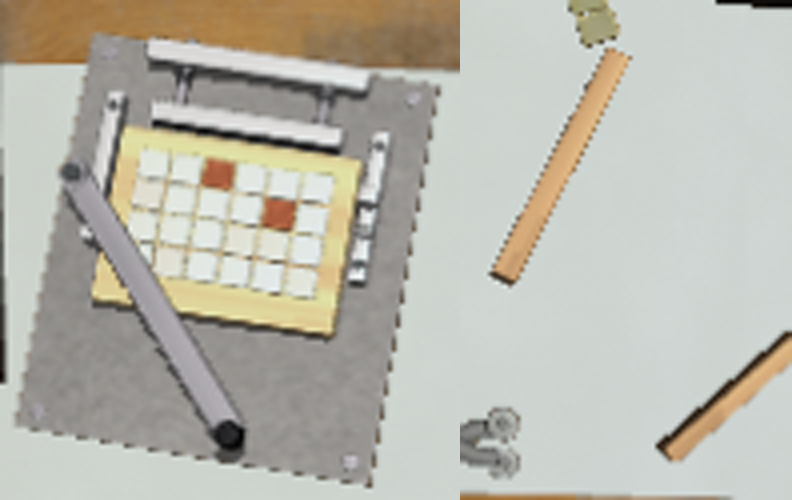

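The crop shows the keeper bar from its hinge pin at crop (72,172) to the knob at (230,432), and the base against the stop. The chosen board measures about 150 x 17 mm. Its lookalike at lower right is shorter, so the choice holds.

```bash
python3 - <<'E'
from h import *
c=load('top0')
y=np.radians(-7.9);ex=np.array([np.cos(y),np.sin(y)]);ey=np.array([-ex[1],ex[0]])
f=lambda u,v:[135+u/4-.4,95+v/4-.4]
H=onz(c,[f(72,172)],.048)[0,:2];K=onz(c,[f(231,431)],.078)[0,:2]
print('hinge',H,'knob',K,np.linalg.norm(K-H))
O=H-.030*ex-.095*ey; print('origin',O)
B=np.array([.6241,-.1580]);print('base in jig',(B-O)@ex,(B-O)@ey)
for n,p,z in [('stopL',(155,103),.030),('stopR',(340,130),.030),('post',(362,222),.03),('housL',(150,42),.032),('housR',(367,80),.032)]:
    w=onz(c,[f(*p)],z)[0,:2]-O;print(n,w@ex,w@ey)
th=np.arctan2(-(K-H)@ex,-(K-H)@ey);print('theta',th)
for t in np.linspace(th,0,9): print(np.degrees(th-t).round(1),(H+.19*(-np.cos(t)*ey-np.sin(t)*ex)-K).round(4))
print('closing tangent yaw',-7.9-np.degrees(th))
s=load('side0');print('knob side px',pix(s,[*K,.078]))
E
```

```text
hinge [ 0.65324535 -0.06543873] knob [ 0.49586821 -0.17385288] 0.19110518449308056
origin [ 0.61047283 -0.1554138 ]
base in jig 0.013853297158809352 -0.000688679954719123
stopL 0.08466310541745099 0.05754578394578649
stopR 0.08520287665827113 -0.05890581970175642
post 0.030424119308365433 -0.08210626673241707
housL 0.12227686551047186 0.06773615558194733
housR 0.11859102528844102 -0.07010958183673713
theta 0.8296906768640732
0.0 [0.0009 0.0006]
5.9 [ 0.0129 -0.015 ]
11.9 [ 0.0265 -0.0293]
17.8 [ 0.0414 -0.0421]
23.8 [ 0.0576 -0.0533]
29.7 [ 0.0749 -0.0628]
35.7 [ 0.0931 -0.0704]
41.6 [ 0.1119 -0.0761]
47.5 [ 0.1313 -0.0798]
closing tangent yaw -55.43777408566397
knob side px [[226.53171829 175.27745443]]
```

```bash
python3 -m creep '[{"x":0.035,"y":0.047,"z":0,"spin":2},{"x":0.07,"y":0.094,"z":0,"spin":4},{"x":0.105,"y":0.14,"z":0,"spin":6},{"x":0.14,"y":0.187,"z":0,"spin":8},{"x":0.175,"y":0.234,"z":0,"spin":10},{"x":0.21,"y":0.28,"z":0,"spin":12},{"x":0.245,"y":0.327,"z":0,"spin":14},{"x":0.28,"y":0.374,"z":0,"spin":16},{"x":0.31,"y":0.414,"z":0,"spin":18},{"x":0.3195,"y":0.427,"z":-0.03,"spin":18.3},{"x":0.3195,"y":0.427,"z":-0.05,"spin":18.3},{"x":0.3195,"y":0.427,"z":-0.05,"spin":18.3}]' 0.06 30
python3 - <<'E'
from h import *
c=snap('wrist','w1');t=snap('top','t1')
print(pix(c,[.4955,-.173,.078]))
cv2.imwrite('pics/w1v.png',np.hstack([cv2.resize(c['pixels'],(400,300)),cv2.resize(t['pixels'][90:240,120:320],(400,300))]))
E
```

```text
time: 1.6
ee_pos: [0.494, -0.1724, 0.1579]
eef_rot: [0.886, -0.465, -0.002, 0.0]
ft_force: [0.3, -0.4, 0.7]
width: 0.0601
[[255.2120583  189.77677678]]
```

View pics/w1v.png

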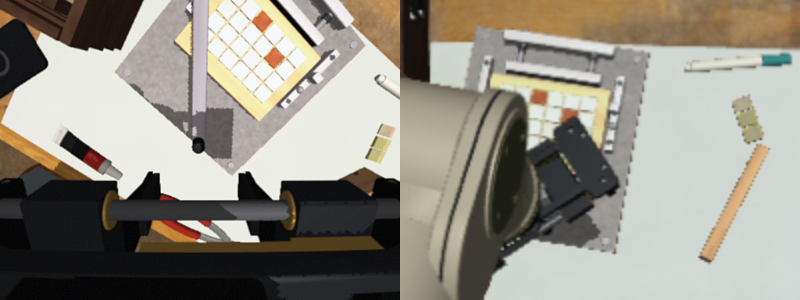

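The wrist view shows the knob at about (253,186), against a predicted (255,190). I descend and grip it.

```bash
python3 -m creep '[{"x":0,"y":0,"z":-0.04,"spin":0},{"x":0,"y":0,"z":-0.08,"spin":0},{"x":0,"y":0,"z":-0.081,"spin":0},{"x":0,"y":0,"z":-0.081,"spin":0}]' && python3 -m creep '[{"x":0,"y":0,"z":0,"spin":0},{"x":0,"y":0,"z":0,"spin":0},{"x":0,"y":0,"z":0,"spin":0},{"x":0,"y":0,"z":0,"spin":0}]' 0.005 20
```

```text
time: 2.2
ee_pos: [0.4962, -0.1733, 0.0805]
eef_rot: [0.885, -0.465, 0.001, -0.0]
ft_force: [0.5, -0.2, -0.2]
width: 0.0602
time: 2.7
ee_pos: [0.4952, -0.1729, 0.0786]
eef_rot: [0.885, -0.465, 0.0, 0.0]
ft_force: [0.6, -0.9, 0.1]
width: 0.028
```

```bash
python3 -m creep '[{"x":0,"y":0,"z":0,"spin":0},{"x":0,"y":0,"z":0,"spin":0},{"x":0,"y":0,"z":0,"spin":0}]' && python3 -m creep '[{"x":0.006,"y":-0.007,"z":0,"spin":3},{"x":0.0125,"y":-0.015,"z":0,"spin":5.9},{"x":0.019,"y":-0.022,"z":0,"spin":9},{"x":0.026,"y":-0.029,"z":0,"spin":11.9},{"x":0.033,"y":-0.036,"z":0,"spin":15},{"x":0.041,"y":-0.0425,"z":0,"spin":17.8},{"x":0.049,"y":-0.048,"z":0,"spin":21},{"x":0.057,"y":-0.0535,"z":0,"spin":23.8},{"x":0.0655,"y":-0.058,"z":0,"spin":26.8},{"x":0.0745,"y":-0.063,"z":0,"spin":29.7}]'
```

```text
time: 3.08
ee_pos: [0.4951, -0.1728, 0.0785]
eef_rot: [0.885, -0.465, 0.0, 0.0]
ft_force: [-0.7, -0.5, -0.0]
width: 0.0066
time: 4.32
ee_pos: [0.5698, -0.236, 0.0784]
eef_rot: [0.975, -0.221, -0.0, -0.0]
ft_force: [-0.3, -0.2, 0.5]
width: 0.0057
```

```bash
python3 - <<'E'
from h import *
c=snap('wrist','w2');t=snap('top','t2');s=snap('side','s2')
cv2.imwrite('pics/w2v.png',np.vstack([np.hstack([cv2.resize(c['pixels'],(400,300)),cv2.resize(t['pixels'][90:240,120:320],(400,300))]),np.hstack([cv2.resize(s['pixels'][120:240,170:330],(400,300)),cv2.resize(load('side0')['pixels'][120:240,170:330],(400,300))])]))
E
```

```text
(no output)
```

View pics/w2v.png

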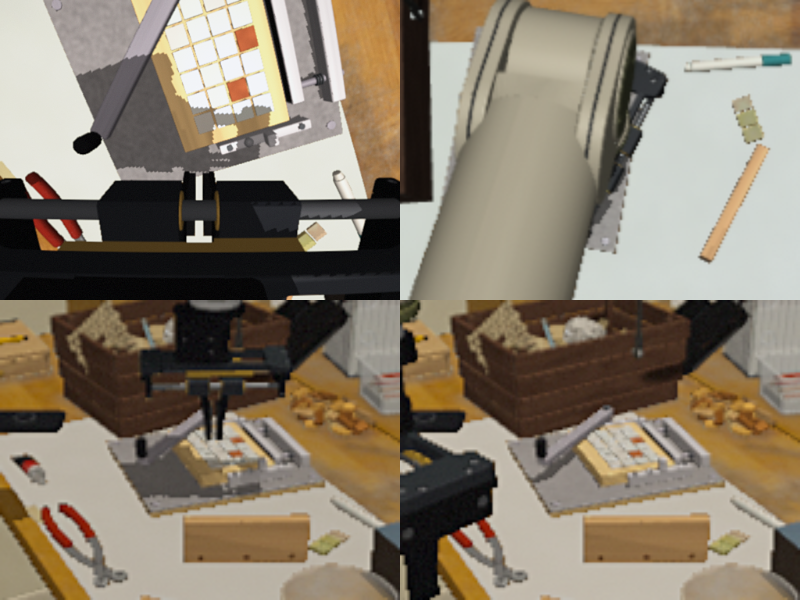

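```bash
python3 - <<'E'
from h import *
s=load('s2');c=load('w2')
for z in(.0534,.078,.1):print(z,pix(s,[.5698,-.236,z]),pix(c,[.5698,-.236,z]))
st=r.read_state();print(st['ee_pos'],st['joint_positions'],st['width'],st['ft_force'])
P=cloud(s)[120:200,225:290];k=(P[...,2]>.03)&(P[...,1]<-.2)&(P[...,1]>-.3)&(P[...,0]>.5)&(P[...,0]<.65)
q=P[k];q=q[np.argsort(q[:,2])];print(q[:25:2].round(3),len(q))
W=cloud(load('w1'));m=(W[...,2]>.065)&(W[...,2]<.09)&(abs(W[...,0]-.4955)<.04)&(abs(W[...,1]+.173)<.04);print('knob w1',W[m].mean(0),m.sum(),W[m].max(0),W[m].min(0))
E
```

```text
0.0534 [[254.61797094 184.61771531]] [[253.54650499 212.10256981]]
0.078 [[254.69995036 178.01587349]] [[253.46042891 225.6326169 ]]
0.1 [[254.77466914 171.99889491]] [[253.36347846 240.89751364]]
[ 0.56963224 -0.23586134  0.0781984 ] [ 0.72466455  0.46847534 -0.52032134  1.61244952  0.2506575   1.12804613
 -0.30653747] 0.00490873546812791 [-0.48991605 -0.71179409  0.34392598]
[[ 0.6   -0.221  0.03 ]
 [ 0.635 -0.222  0.03 ]
 [ 0.609 -0.226  0.03 ]
 [ 0.644 -0.227  0.03 ]
 [ 0.584 -0.213  0.03 ]
 [ 0.635 -0.248  0.03 ]
 [ 0.574 -0.224  0.03 ]
 [ 0.622 -0.224  0.03 ]
 [ 0.593 -0.226  0.031]
 [ 0.628 -0.22   0.031]
 [ 0.578 -0.21   0.031]
 [ 0.562 -0.202  0.031]
 [ 0.598 -0.238  0.031]] 1439
knob w1 [ 0.4963725  -0.17041275  0.0766143 ] 259 [ 0.50309544 -0.16338904  0.08042952] [ 0.48790061 -0.17851274  0.06578022]
```

```bash
python3 - <<'E'
from h import *
s=load('s2');P=cloud(s);print(s['R'],load('side0')['R'])
g=s['pixels'].astype(int).sum(2)
for v in range(150,190,2): print(v,[(g[v,u],*P[v,u].round(3)) for u in(252,257)])
im=cv2.resize(s['pixels'][130:200,215:305],(720,560),interpolation=cv2.INTER_NEAREST);cv2.imwrite('pics/s2c.png',im)
E
```

```text
[[ 0.87597893 -0.48221871  0.01122649]
 [-0.22107566 -0.42206556 -0.87919635]
 [ 0.42870325  0.76767557 -0.47632735]] [[ 0.87597893 -0.48221871  0.01122649]
 [-0.22107566 -0.42206556 -0.87919635]
 [ 0.42870325  0.76767557 -0.47632735]]
150 [(np.int64(224), np.float64(0.55), np.float64(-0.252), np.float64(0.186)), (np.int64(161), np.float64(0.582), np.float64(-0.227), np.float64(0.172))]
152 [(np.int64(137), np.float64(0.543), np.float64(-0.265), np.float64(0.186)), (np.int64(133), np.float64(0.581), np.float64(-0.229), np.float64(0.166))]
154 [(np.int64(67), np.float64(0.543), np.float64(-0.265), np.float64(0.179)), (np.int64(345), np.float64(0.558), np.float64(-0.27), np.float64(0.178))]
156 [(np.int64(90), np.float64(0.543), np.float64(-0.265), np.float64(0.172)), (np.int64(169), np.float64(0.578), np.float64(-0.234), np.float64(0.154))]
158 [(np.int64(64), np.float64(0.557), np.float64(-0.239), np.float64(0.153)), (np.int64(200), np.float64(0.579), np.float64(-0.234), np.float64(0.147))]
160 [(np.int64(23), np.float64(0.558), np.float64(-0.239), np.float64(0.146)), (np.int64(71), 
[... 1507 characters left out ...]
031)), (np.int64(522), np.float64(0.617), np.float64(-0.169), np.float64(0.031))]
182 [(np.int64(560), np.float64(0.592), np.float64(-0.177), np.float64(0.032)), (np.int64(523), np.float64(0.606), np.float64(-0.188), np.float64(0.034))]
184 [(np.int64(241), np.float64(0.584), np.float64(-0.192), np.float64(0.033)), (np.int64(326), np.float64(0.597), np.float64(-0.204), np.float64(0.035))]
186 [(np.int64(303), np.float64(0.58), np.float64(-0.199), np.float64(0.028)), (np.int64(371), np.float64(0.592), np.float64(-0.213), np.float64(0.032))]
188 [(np.int64(282), np.float64(0.571), np.float64(-0.215), np.float64(0.031)), (np.int64(268), np.float64(0.588), np.float64(-0.221), np.float64(0.029))]
```

View pics/s2c.png

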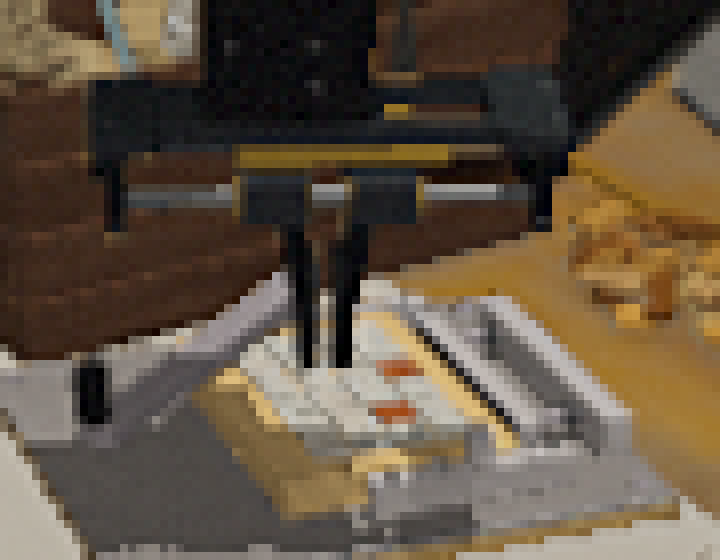

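Both fingertips sit at z ≈ 0.095 by side-camera depth, where the reported pose implies 0.053, so the grip closed above the knob. I check whether that height offset was also there earlier.

```bash
python3 - <<'E'
from h import *
s=load('side0');P=cloud(s);print('pred tip/tcp',pix(s,[[.1755,-.5995,.1837],[.1755,-.5995,.209]]))
for v in range(200,280,4): print(v,[tuple(P[v,u].round(3)) for u in(156,160,164)], s['pixels'][v,160])
c=load('w2');w=load('w1')
for k,tc in((c,[.5697,-.2359,.0782]),(w,[.494,-.1724,.1579]),):
    print('wristcam pos rel tcp',-np.array(k['R']).T@k['t']-tc, 'fwd',np.array(k['R'])[2])
    Pk=cloud(k); m=(k['z_map']>0)&(k['z_map']<.25); vs,us=np.nonzero(m)
    q=Pk[m]; i=np.argsort(q[:,2])[:400:40]; print([(us[j],vs[j],*q[j].round(3)) for j in i])
E
```

```text
pred tip/tcp [[165.90510388 244.64134968]
 [164.41951311 233.69421472]]
200 [(np.float64(0.158), np.float64(-0.656), np.float64(0.315)), (np.float64(0.163), np.float64(-0.66), np.float64(0.315)), (np.float64(0.163), np.float64(-0.687), np.float64(0.329))] [48 47 42]
204 [(np.float64(0.155), np.float64(-0.664), np.float64(0.312)), (np.float64(0.16), np.float64(-0.672), np.float64(0.315)), (np.float64(0.165), np.float64(-0.675), np.float64(0.315))] [55 49 47]
208 [(np.float64(0.155), np.float64(-0.661), np.float64(0.303)), (np.float64(0.158), np.float64(-0.675), np.float64(0.31)), (np.float64(0.162), np.float64(-0.684), np.float64(0.313))] [30 26 26]
212 [(np.float64(0.368), np.float64(0.442), np.float64(-0.365)), (np.float64(0.158), np.float64(-0.672), np.float64(0.301)), (np.float64(0.162), np.float64(-0.683), np.float64(0.306))] [27 27 25]
216 [(np.float64(0.363), np.float64(0.434), np.float64(-0.384)), (np.float64(0.412), np.float64(0.574), np.float64(-0.476)), (np.float64(0.161), np.float64(-0.682), np.float64(0.298))] [140 172 183]
220 [(np.float64(0.359), np.float64(0.428), np.f
[... 4168 characters left out ...]
.int64(251), np.int64(7), np.float64(0.623), np.float64(-0.081), np.float64(0.05)), (np.int64(167), np.int64(1), np.float64(0.585), np.float64(-0.019), np.float64(0.052)), (np.int64(165), np.int64(4), np.float64(0.582), np.float64(-0.019), np.float64(0.055)), (np.int64(152), np.int64(30), np.float64(0.558), np.float64(-0.021), np.float64(0.057)), (np.int64(153), np.int64(26), np.float64(0.561), np.float64(-0.021), np.float64(0.059)), (np.int64(162), np.int64(2), np.float64(0.581), np.float64(-0.019), np.float64(0.06)), (np.int64(162), np.int64(0), np.float64(0.583), np.float64(-0.019), np.float64(0.062)), (np.int64(158), np.int64(11), np.float64(0.574), np.float64(-0.02), np.float64(0.063))]
```

```bash
python3 - <<'E'
from h import *
c=load('w2');P=cloud(c)
for v in range(216,300,6): print(v,[tuple(P[v,u].round(3)) for u in(240,243,266,270)])
E
```

```text
216 [(np.float64(0.551), np.float64(-0.248), np.float64(0.013)), (np.float64(0.553), np.float64(-0.249), np.float64(0.012)), (np.float64(0.571), np.float64(-0.259), np.float64(0.011)), (np.float64(0.574), np.float64(-0.26), np.float64(0.012))]
222 [(np.float64(0.567), np.float64(-0.223), np.float64(0.097)), (np.float64(0.568), np.float64(-0.225), np.float64(0.093)), (np.float64(0.58), np.float64(-0.231), np.float64(0.094)), (np.float64(0.583), np.float64(-0.231), np.float64(0.097))]
228 [(np.float64(0.568), np.float64(-0.223), np.float64(0.105)), (np.float64(0.568), np.float64(-0.225), np.float64(0.102)), (np.float64(0.58), np.float64(-0.231), np.float64(0.102)), (np.float64(0.583), np.float64(-0.23), np.float64(0.106))]
234 [(np.float64(0.568), np.float64(-0.223), np.float64(0.114)), (np.float64(0.569), np.float64(-0.225), np.float64(0.11)), (np.float64(0.58), np.float64(-0.231), np.float64(0.11)), (np.float64(0.582), np.float64(-0.23), np.float64(0.113))]
240 [(np.float64(0.568), np.float64(-0.225), np.float64(0.118)), (np.float64(0.569), np.float64(-0.225), np.float64(0.117)), (np
[... 1603 characters left out ...]
t64(-0.211), np.float64(0.179)), (np.float64(0.579), np.float64(-0.211), np.float64(0.179)), (np.float64(0.585), np.float64(-0.214), np.float64(0.179)), (np.float64(0.586), np.float64(-0.215), np.float64(0.179))]
288 [(np.float64(0.563), np.float64(-0.236), np.float64(0.14)), (np.float64(0.564), np.float64(-0.237), np.float64(0.14)), (np.float64(0.574), np.float64(-0.241), np.float64(0.141)), (np.float64(0.575), np.float64(-0.242), np.float64(0.141))]
294 [(np.float64(0.562), np.float64(-0.238), np.float64(0.142)), (np.float64(0.563), np.float64(-0.239), np.float64(0.141)), (np.float64(0.572), np.float64(-0.244), np.float64(0.141)), (np.float64(0.574), np.float64(-0.245), np.float64(0.141))]
```

Both cameras put the real fingertips about 15 mm above the reported TCP height, where they should be 25 mm below it. From here I use tip z = reported z + 0.015. I go back, descend further and grip the knob again.

```bash
python3 -m creep '[{"x":-0.015,"y":0.012,"z":0.01,"spin":-6},{"x":-0.035,"y":0.03,"z":0.01,"spin":-14},{"x":-0.055,"y":0.047,"z":0.01,"spin":-22},{"x":-0.0745,"y":0.063,"z":0.01,"spin":-29.7},{"x":-0.0745,"y":0.063,"z":0.01,"spin":-29.7},{"x":-0.0745,"y":0.063,"z":0.01,"spin":-29.7},{"x":-0.0745,"y":0.063,"z":-0.015,"spin":-29.7},{"x":-0.0745,"y":0.063,"z":-0.039,"spin":-29.7},{"x":-0.0745,"y":0.063,"z":-0.039,"spin":-29.7}]' 0.05 20 && python3 -m creep '[{"x":0,"y":0,"z":0,"spin":0},{"x":0,"y":0,"z":0,"spin":0},{"x":0,"y":0,"z":0,"spin":0},{"x":0,"y":0,"z":0,"spin":0},{"x":0,"y":0,"z":0,"spin":0}]' 0.005 20
```

```text
time: 5.6
ee_pos: [0.4942, -0.1728, 0.0379]
eef_rot: [0.886, -0.465, -0.002, -0.0]
ft_force: [0.3, -0.0, 0.6]
width: 0.0499
time: 6.22
ee_pos: [0.4952, -0.1729, 0.0397]
eef_rot: [0.885, -0.465, 0.0, 0.0]
ft_force: [-1.0, 0.3, 1.7]
width: 0.0153
```

The opening stopped at 15 mm, so the knob is held. Now the arc.

```bash
python3 -m creep '[{"x":0.006,"y":-0.007,"z":0,"spin":3},{"x":0.0125,"y":-0.015,"z":0,"spin":5.9},{"x":0.019,"y":-0.022,"z":0,"spin":9},{"x":0.026,"y":-0.029,"z":0,"spin":11.9},{"x":0.033,"y":-0.036,"z":0,"spin":15},{"x":0.041,"y":-0.0425,"z":0,"spin":17.8},{"x":0.049,"y":-0.048,"z":0,"spin":21},{"x":0.057,"y":-0.0535,"z":0,"spin":23.8},{"x":0.0655,"y":-0.058,"z":0,"spin":26.8},{"x":0.0745,"y":-0.063,"z":0,"spin":29.7}]' && python3 -m creep '[{"x":0.009,"y":-0.004,"z":0,"spin":3},{"x":0.0185,"y":-0.0075,"z":0,"spin":6},{"x":0.028,"y":-0.0105,"z":0,"spin":9},{"x":0.0375,"y":-0.013,"z":0,"spin":11.9},{"x":0.047,"y":-0.015,"z":0,"spin":14.8},{"x":0.057,"y":-0.017,"z":0,"spin":17.8},{"x":0.057,"y":-0.017,"z":0,"spin":17.8}]'
```

```text
time: 7.48
ee_pos: [0.5696, -0.2371, 0.0397]
eef_rot: [0.975, -0.222, 0.0, 0.001]
ft_force: [-1.1, -1.7, 1.9]
width: 0.0153
time: 8.35
ee_pos: [0.6265, -0.2544, 0.0399]
eef_rot: [0.998, -0.069, -0.0, 0.001]
ft_force: [-0.9, -3.8, 4.9]
width: 0.015
```

```bash
for i in 1 2 3; do python3 -m creep '[{"x":0.001,"y":0,"z":0,"spin":0},{"x":0.002,"y":0,"z":0,"spin":0},{"x":0.002,"y":0,"z":0,"spin":0}]' | grep -E 'ee_pos|force'; done
```

```text
ee_pos: [0.6266, -0.2545, 0.0397]
ft_force: [-10.6, -3.2, 9.1]
ee_pos: [0.6268, -0.2545, 0.0395]
ft_force: [-19.0, -0.7, 14.1]
ee_pos: [0.627, -0.2546, 0.0393]
ft_force: [-26.3, -0.4, 19.2]
```

```bash
python3 -m creep '[{"x":-0.003,"y":0,"z":0,"spin":0},{"x":-0.0055,"y":0,"z":0,"spin":0},{"x":-0.0055,"y":0,"z":0,"spin":0},{"x":-0.0055,"y":0,"z":0,"spin":0},{"x":-0.0055,"y":0,"z":0,"spin":0}]' 0.04 20 && python3 -m creep '[{"x":0,"y":0,"z":0.05,"spin":0},{"x":0,"y":0,"z":0.1,"spin":0},{"x":-0.03,"y":-0.03,"z":0.14,"spin":-8},{"x":-0.06,"y":-0.06,"z":0.14,"spin":-18},{"x":-0.1,"y":-0.1,"z":0.14,"spin":-28},{"x":-0.1,"y":-0.135,"z":0.14,"spin":-38},{"x":-0.1,"y":-0.135,"z":0.14,"spin":-48},{"x":-0.1,"y":-0.135,"z":0.14,"spin":-58},{"x":-0.1,"y":-0.135,"z":0.14,"spin":-68},{"x":-0.1,"y":-0.135,"z":0.14,"spin":-78},{"x":-0.1,"y":-0.135,"z":0.14,"spin":-88},{"x":-0.1,"y":-0.135,"z":0.14,"spin":-98}]' 0.06
python3 - <<'E'
from h import *
c=snap('wrist','w3');t=snap('top','t3');s=snap('side','s3')
cv2.imwrite('pics/w3v.png',np.vstack([np.hstack([cv2.resize(c['pixels'],(400,300)),cv2.resize(t['pixels'][90:240,120:320],(400,300))]),np.hstack([cv2.resize(s['pixels'][120:240,170:330],(400,300)),cv2.resize(load('side0')['pixels'][120:240,170:330],(400,300))])]))
E
```

```text
time: 10.1
ee_pos: [0.6273, -0.2527, 0.0394]
eef_rot: [0.998, -0.069, 0.0, -0.0]
ft_force: [0.1, 0.2, -0.6]
width: 0.0401
time: 11.6
ee_pos: [0.5273, -0.3877, 0.1794]
eef_rot: [-0.6, 0.8, -0.0, 0.0]
ft_force: [0.6, -0.3, -0.1]
width: 0.0596
```

View pics/w3v.png

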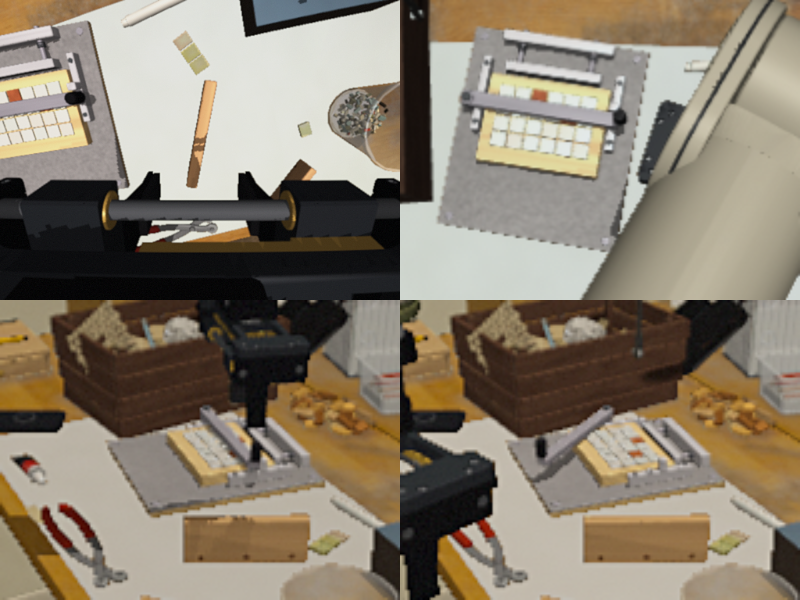

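The keeper lies across the base, with the hinge at (465,98) and the knob at (620,117) in the top-view panel. I measure it, the board and the base precisely.

```bash
python3 - <<'E'
from h import *
y=np.radians(-7.9);ex=np.array([np.cos(y),np.sin(y)]);ey=np.array([-ex[1],ex[0]])
t=load('t3');P=cloud(t);Z=P[...,2];hsv=cv2.cvtColor(t['pixels'],cv2.COLOR_BGR2HSV)
m=np.zeros(Z.shape,bool);m[95:220,137:250]=1
# keeper bar direction
b=m&(Z>.042)&(Z<.056)&(hsv[...,1]<60);b&=(P[...,1]<-.06)&(P[...,1]>-.25)
l=cv2.fitLine(P[b][:,:2].astype(np.float32),cv2.DIST_HUBER,0,.001,.001).ravel();print('bar yaw+90',np.degrees(np.arctan2(l[1],l[0]))%180-90,b.sum())
def cont(c,m,z,name):
    k,_=cv2.findContours(m.astype(np.uint8),cv2.RETR_EXTERNAL,cv2.CHAIN_APPROX_NONE);k=max(k,key=cv2.contourArea)
    w=onz(c,k.reshape(-1,2),z)[:,:2].astype(np.float32);print(name,cv2.minAreaRect(w))
ym=m&(hsv[...,1]>60)&(hsv[...,2]>150)&(P[...,1]>-.25)
cont(t,ym,.030,'base')
w=load('w3');Q=cloud(w);zz=Q[...,2]
k=(zz>.052)&(zz<.066)&(abs(Q[...,0]-.53)<.09)&(abs(Q[...,1]+.389)<.07)
k&=~((zz>.09))
n,lab,stt,_=cv2.connectedComponentsWithStats(k.astype(np.uint8));i=1+np.argmax(stt[1:,4]);k=lab==i
print(stt[i]);cont(w,k,.06,'board wrist');print(cv2.minAreaRect(Q[k][:,:2].astype(np.float32)),Q[k].mean(0))
# front edge line of base from wrist cloud at top z
for nm,C in(('t3',t),('w1',load('w1'))):
    QQ=cloud(C);h=cv2.cvtColor(C['pixels'],cv2.COLOR_BGR2HSV)
    q=QQ[(abs(QQ[...,2]-.031)<.006)&(h[...,1]>60)&(h[...,2]>140)][:,:2]; q=q[(abs((q-[.624,-.158])@ex)<.075)&(abs((q-[.624,-.158])@ey)<.07)]
    s=(q-[.624,-.158])@ey; f=[]
    for a in np.arange(-.06,.06,.01):
        z=q[(s>=a)&(s<a+.01)]
        if len(z)>5: f.append(z[np.argmin((z-[.624,-.158])@ex)])
    f=np.array(f,np.float32);l=cv2.fitLine(f,cv2.DIST_HUBER,0,.001,.001).ravel();print(nm,'front yaw',np.degrees(np.arctan2(l[1],l[0]))%180-90,'front pt',(f-[.624,-.158])@ex)
E
```

```text
bar yaw+90 -7.5768967 589
base ((0.7489438056945801, -0.13444507122039795), (0.03945920616388321, 0.2337580770254135), 0.5838495492935181)
[ 238  102   40  139 2154]
board wrist ((0.5316044092178345, -0.39167964458465576), (0.016051938757300377, 0.14943352341651917), 63.625667572021484)
((0.5314083099365234, -0.3918045163154602), (0.016113832592964172, 0.1496756374835968), 63.63194274902344) [ 0.53617349 -0.39393134  0.06019937]
t3 front yaw -7.616089 front pt [-0.05411161 -0.05405426 -0.05447617 -0.05489256 -0.05362619 -0.05493449
 -0.05431037 -0.05479592 -0.0545084  -0.05442558 -0.05460957 -0.05464871]
w1 front yaw -7.3030014 front pt [-0.05379971 -0.0537338  -0.05415994 -0.05418862 -0.05405345 -0.0543152
 -0.05435209 -0.05493628 -0.05357981 -0.04133461 -0.05499904 -0.05499004]
```

The keeper angle agrees with the base front within about 0.005 rad. The board is at (0.5315,-0.3917) with its normal at -116.4°. I go over the board, partly down, and check the tip height.

```bash
python3 -m creep '[{"x":0.004,"y":-0.0037,"z":-0.03,"spin":-10.4},{"x":0.004,"y":-0.0037,"z":-0.06,"spin":-10.4},{"x":0.004,"y":-0.0037,"z":-0.11,"spin":-10.4},{"x":0.004,"y":-0.0037,"z":-0.11,"spin":-10.4},{"x":0.004,"y":-0.0037,"z":-0.11,"spin":-10.4}]'
python3 - <<'E'
from h import *
c=snap('wrist','w4');s=snap('side','s4')
Q=cloud(c);m=(Q[...,2]>.065)&(Q[...,2]<.11)&(c['z_map']>0);m[:150]=0
q=Q[m]; print(q[:,2].min(),len(q))
vs,us=np.nonzero(m)
for a,b in((0,256),(256,512)):
    k=(us>=a)&(us<b); print(q[k].mean(0),q[k].min(0),q[k].max(0))
zz=Q[...,2];k=(zz>.052)&(zz<.064)&(abs(Q[...,0]-.53)<.09)&(abs(Q[...,1]+.39)<.07)
print(cv2.minAreaRect(Q[k][:,:2].astype(np.float32)))
cv2.imwrite('pics/w4v.png',np.hstack([cv2.resize(c['pixels'],(400,300)),cv2.resize(s['pixels'][120:270,190:390],(400,300))]))
E
```

```text
time: 12.38
ee_pos: [0.532, -0.392, 0.0714]
eef_rot: [-0.529, 0.849, -0.001, 0.0]
ft_force: [-0.3, 0.8, 0.3]
width: 0.0602
0.0650868826163804 1534
[ 0.5834403  -0.32111525  0.08684824] [ 0.53670142 -0.37030702  0.06508688] [ 0.63439193 -0.25225555  0.1099987 ]
[ 0.52390566 -0.42524327  0.09802055] [ 0.51028667 -0.43313791  0.08411424] [ 0.52813562 -0.41562281  0.10997184]
((0.5321929454803467, -0.3921889662742615), (0.016156978905200958, 0.1471501886844635), 63.651432037353516)
```

View pics/w4v.png

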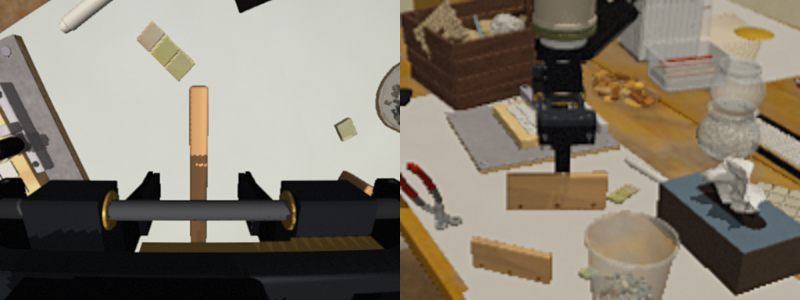

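The wrist view shows the jaws centred over the board at (198,165). Tips are at z ≈ 0.084 for a reported 0.071, so the offset holds here too. I descend and grip.

```bash
python3 -m creep '[{"x":0,"y":0,"z":-0.03,"spin":0},{"x":0,"y":0,"z":-0.055,"spin":0},{"x":0,"y":0,"z":-0.055,"spin":0}]' && python3 -m creep '[{"x":0,"y":0,"z":0,"spin":0},{"x":0,"y":0,"z":0,"spin":0},{"x":0,"y":0,"z":0,"spin":0},{"x":0,"y":0,"z":0,"spin":0},{"x":0,"y":0,"z":0,"spin":0},{"x":0,"y":0,"z":0,"spin":0}]' 0.005 45
```

```text
time: 12.85
ee_pos: [0.5307, -0.3913, 0.0143]
eef_rot: [-0.528, 0.849, 0.001, -0.0]
ft_force: [0.4, -0.1, 0.6]
width: 0.0599
time: 13.6
ee_pos: [0.5311, -0.3915, 0.0145]
eef_rot: [-0.528, 0.849, -0.0, -0.0]
ft_force: [0.0, 0.8, 0.9]
width: 0.0159
```

```bash
python3 -m creep '[{"x":0,"y":0,"z":0.04,"spin":0},{"x":0,"y":0,"z":0.08,"spin":0},{"x":-0.02,"y":0.02,"z":0.1,"spin":8},{"x":-0.03,"y":0.045,"z":0.1,"spin":18},{"x":-0.03,"y":0.07,"z":0.1,"spin":28},{"x":-0.03,"y":0.095,"z":0.1,"spin":38},{"x":-0.03,"y":0.12,"z":0.1,"spin":48},{"x":-0.03,"y":0.145,"z":0.1,"spin":58},{"x":-0.03,"y":0.17,"z":0.1,"spin":68},{"x":-0.03,"y":0.195,"z":0.1,"spin":78},{"x":-0.03,"y":0.22,"z":0.1,"spin":88},{"x":-0.02,"y":0.246,"z":0.1,"spin":98}]' && python3 -m creep '[{"x":0.01,"y":0,"z":0,"spin":5},{"x":0.02,"y":0,"z":-0.02,"spin":10.5},{"x":0.024,"y":0,"z":-0.05,"spin":10.5},{"x":0.024,"y":0,"z":-0.075,"spin":10.5},{"x":0.024,"y":0,"z":-0.08,"spin":10.5},{"x":0.024,"y":0,"z":-0.08,"spin":10.5}]'
python3 - <<'E'
from h import *
c=snap('wrist','w5');s=snap('side','s5');t=snap('top','t5')
st=r.read_state();q=st['eef_rot'];print(st['ee_pos'],np.degrees(2*np.arctan2(q[1],q[0])))
im=np.vstack([np.hstack([cv2.resize(c['pixels'],(400,300)),cv2.resize(t['pixels'][90:240,120:320],(400,300))]),cv2.resize(s['pixels'][130:230,180:447][:,:],(800,300))]);cv2.imwrite('pics/w5v.png',im)
E
```

```text
time: 15.1
ee_pos: [0.5106, -0.1451, 0.1144]
eef_rot: [0.988, -0.156, -0.0, 0.0]
ft_force: [0.2, 0.9, -0.3]
width: 0.016
time: 15.85
ee_pos: [0.5353, -0.1455, 0.0349]
eef_rot: [0.998, -0.068, 0.0, -0.0]
ft_force: [-0.0, 0.3, -0.9]
width: 0.0156
[ 0.5358268  -0.14574254  0.03560926] -7.787794747293929
```

View pics/w5v.png

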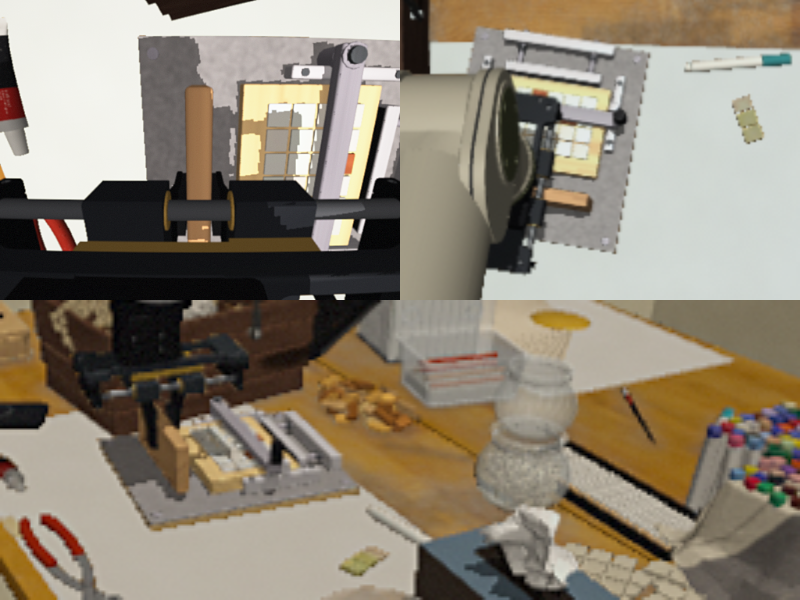

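The board is held parallel in front of the base, at wrist (200,165). I measure the end alignment, the gap and the hover height.

```bash
cat > m.py <<'E'
from h import *
import sys
B=np.array([.6245,-.158])
y=np.radians(-7.7);ex=np.array([np.cos(y),np.sin(y)]);ey=np.array([-ex[1],ex[0]])
def meas(c,board=(.060,.092)):
    Q=cloud(c);x=(Q[...,:2]-B)@ex;v=(Q[...,:2]-B)@ey;z=Q[...,2]
    h=cv2.cvtColor(c['pixels'],cv2.COLOR_BGR2HSV)
    k=(z>board[0])&(z<board[1])&(x>-.12)&(x<-.035)&(v<.08)&(v>-.1)&(h[...,1]>60)&(h[...,2]>70)
    n,l,s,_=cv2.connectedComponentsWithStats(k.astype(np.uint8));k=l==1+np.argmax(s[1:,4])
    zt=np.percentile(z[k],60);k&=abs(z-zt)<.006
    pts=np.c_[x[k],v[k]].astype(np.float32);R=cv2.fitLine(pts,cv2.DIST_HUBER,0,.001,.001).ravel()
    print('board top z',zt,'x',np.percentile(x[k],[1,50,99]).round(4),'yend',np.percentile(v[k],[.5]),'yaw err',np.degrees(np.arctan2(R[0],R[1])),k.sum())
    b=(abs(z-.031)<.005)&(abs(x)<.09)&(abs(v)<.1)&(h[...,1]>50)&(h[...,2]>70)&(x>-.07)
    n,l,s,_=cv2.connectedComponentsWithStats(b.astype(np.uint8));b=l==1+np.argmax(s[1:,4])
    xf=np.percentile(x[b],1);e=b&(x<xf+.03);print('base front',xf,'yend',np.percentile(v[e],.5),'back',np.percentile(x[b],99.5))
if __name__=='__main__': meas(load(sys.argv[1]))
E
python3 m.py w5; python3 - <<'E'
from m import *
c=load('w1')
Q=cloud(c);x=(Q[...,:2]-B)@ex;v=(Q[...,:2]-B)@ey;h=cv2.cvtColor(c['pixels'],cv2.COLOR_BGR2HSV)
b=(abs(Q[...,2]-.031)<.005)&(abs(x)<.06)&(abs(v)<.078)&(h[...,1]>60);print(np.percentile(v[b],[.3,99.7]),np.percentile(x[b],[.3,99.7]))
E
```

```text
board top z 0.0810044407670282 x [-0.0975 -0.0899 -0.0819] yend [0.00473926] yaw err 0.04603297 4908
base front -0.05527975737837318 yend -0.004634428854022062 back 0.01024785957709497
[-0.07466265  0.0742743 ] [-0.05497873  0.05484609]
```

```bash
sed -i "s/np.percentile(v\[k\],\[.5\])/np.percentile(v[k],[99.5])/; s/np.percentile(v\[e\],.5)/np.percentile(v[e],99.5)/" m.py; python3 m.py w5
```

```text
board top z 0.0810044407670282 x [-0.0975 -0.0899 -0.0819] yend [0.07376655] yaw err 0.04603297 4908
base front -0.05527975737837318 yend 0.07436065980036043 back 0.01024785957709497
```

The ends are level within 1 mm and the yaw error is 0.05°. The board's lower edge is about 9 mm above the bed and the gap to the base is about 27 mm. I lower it, then advance.

```bash
python3 -m creep '[{"x":0,"y":0,"z":-0.004,"spin":0},{"x":0,"y":0,"z":-0.0075,"spin":0},{"x":0,"y":0,"z":-0.0075,"spin":0}]' | grep -E 'ee_pos|force'; for i in 1 2; do python3 -m creep '[{"x":0,"y":0,"z":-0.0007,"spin":0},{"x":0,"y":0,"z":-0.0007,"spin":0}]' | grep -E 'ee_pos|force'; done
```

```text
ee_pos: [0.5349, -0.1455, 0.0267]
ft_force: [0.2, -0.9, -0.8]
ee_pos: [0.5353, -0.1455, 0.0264]
ft_force: [0.1, 0.3, 0.6]
ee_pos: [0.5358, -0.1456, 0.0264]
ft_force: [-1.7, 0.5, 6.4]
```

```bash
python3 -m creep '[{"x":0.002,"y":-0.0003,"z":0.0008,"spin":0},{"x":0.008,"y":-0.001,"z":0.0008,"spin":0},{"x":0.014,"y":-0.0019,"z":0.0008,"spin":0},{"x":0.02,"y":-0.0027,"z":0.0008,"spin":0},{"x":0.024,"y":-0.0032,"z":0.0008,"spin":0},{"x":0.024,"y":-0.0032,"z":0.0008,"spin":0}]' | grep -E 'ee_pos|force'; for i in 1 2 3; do python3 -m creep '[{"x":0.001,"y":-0.0001,"z":0,"spin":0},{"x":0.002,"y":-0.0003,"z":0,"spin":0},{"x":0.002,"y":-0.0003,"z":0,"spin":0}]' | grep -E 'ee_pos|force'; done; python3 -c "
from m import *
meas(snap('wrist','w6'))"
```

```text
ee_pos: [0.5597, -0.1487, 0.0264]
ft_force: [1.4, 0.5, 1.9]
ee_pos: [0.5612, -0.1491, 0.0265]
ft_force: [-0.7, -0.7, 4.0]
ee_pos: [0.5631, -0.1494, 0.0265]
ft_force: [-1.3, 0.7, 4.8]
ee_pos: [0.5651, -0.1497, 0.0264]
ft_force: [-1.0, 0.0, 5.0]
board top z 0.07257614888964534 x [-0.0673 -0.0597 -0.0518] yend [0.0736663] yaw err 0.0707036 4921
base front -0.048881220248191214 yend 0.07481088770457736 back 0.009512250949026843
```

```bash
for i in 1 2 3 4; do python3 -m creep '[{"x":0.001,"y":-0.0001,"z":0,"spin":0},{"x":0.002,"y":-0.0003,"z":0,"spin":0},{"x":0.002,"y":-0.0003,"z":0,"spin":0}]' | grep -E 'ee_pos|force'; done
```

```text
ee_pos: [0.5671, -0.15, 0.0265]
ft_force: [-0.8, 0.3, 5.4]
ee_pos: [0.5684, -0.15, 0.0264]
ft_force: [-4.8, 1.6, 9.0]
ee_pos: [0.5701, -0.1501, 0.0265]
ft_force: [-5.6, 1.8, 10.9]
ee_pos: [0.5719, -0.1504, 0.0265]
ft_force: [-8.3, 1.7, 10.5]
```

```bash
for i in 1 2 3; do python3 -m creep '[{"x":0.001,"y":-0.0001,"z":0.0002,"spin":0},{"x":0.002,"y":-0.0003,"z":0.0002,"spin":0},{"x":0.002,"y":-0.0003,"z":0.0002,"spin":0}]' | grep -E 'ee_pos|force'; done; python3 - <<'E'
from m import *
c=snap('wrist','w7');t=snap('top','t7');s=snap('side','s7');meas(c)
# stop-bar to housing spacing in top view, before/after
O=np.array([.6105,-.1554])
for n,C in(('top0',load('top0')),('t3',load('t3')),('t7',t),('s3',load('s3')),('s7',s)):
    Q=cloud(C);x=(Q[...,:2]-O)@ex;v=(Q[...,:2]-O)@ey;z=Q[...,2]
    k=(z>.022)&(z<.036)&(x>.06)&(x<.112)&(abs(v)<.055)&(cv2.cvtColor(C['pixels'],cv2.COLOR_BGR2HSV)[...,1]<40)
    print(n,k.sum(),np.percentile(x[k],[2,10,50,90,98]).round(4) if k.any() else '')
im=np.vstack([np.hstack([cv2.resize(c['pixels'],(400,300)),cv2.resize(t['pixels'][90:240,120:320],(400,300))]),np.hstack([cv2.resize(s['pixels'][140:200,210:290],(400,300)),cv2.resize(load('s3')['pixels'][140:200,210:290],(400,300))])]);cv2.imwrite('pics/w7v.png',im)
E
```

```text
ee_pos: [0.5735, -0.1507, 0.0265]
ft_force: [-10.2, 2.4, 11.6]
ee_pos: [0.5752, -0.1509, 0.0265]
ft_force: [-11.2, 2.5, 11.7]
ee_pos: [0.5768, -0.1511, 0.0265]
ft_force: [-10.6, 2.8, 10.5]
board top z 0.07261082380723385 x [-0.0553 -0.0473 -0.0397] yend [0.07380575] yaw err 0.09392625 4916
base front -0.0370095492170204 yend 0.07495418443417164 back 0.00878791379461473
top0 320 [0.0739 0.0752 0.0817 0.1085 0.1117]
t3 316 [0.0737 0.0751 0.0814 0.1071 0.1117]
t7 188 [0.0604 0.0628 0.0897 0.111  0.1118]
s3 86 [0.0732 0.075  0.084  0.1113 0.1119]
s7 86 [0.062  0.0669 0.091  0.111  0.1119]
```

View pics/w7v.png

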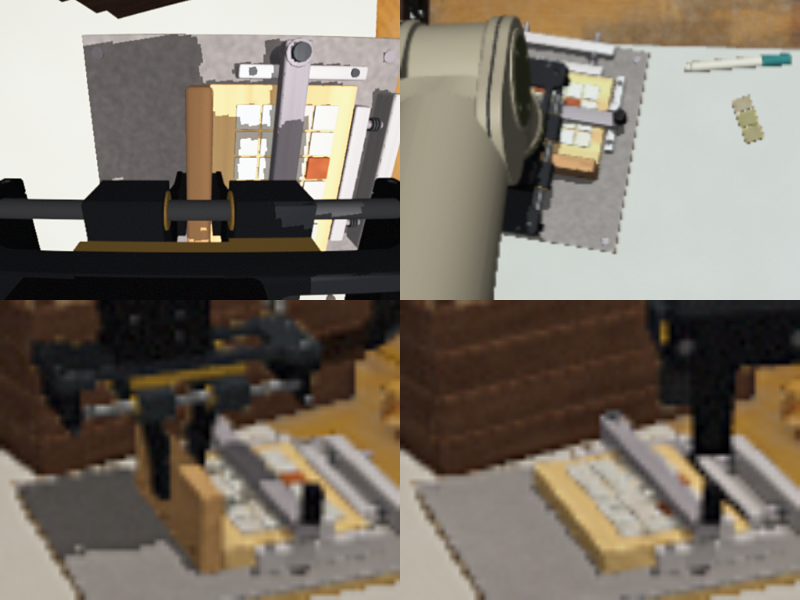

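The board stands against the base, at wrist (200,160) and side panel (195,510). The keeper is still across, and the stop is pushed back. I do numeric checks of tilt, stop and bystanders.

```bash
python3 - <<'E'
from m import *
O=np.array([.6105,-.1554])
s=load('s7');Q=cloud(s);x=(Q[...,:2]-B)@ex;v=(Q[...,:2]-B)@ey;z=Q[...,2]
k=(x>-.075)&(x<-.045)&(z>.018)&(z<.066)&(v>-.07)&(v<-.02)
A=np.c_[z[k],v[k],np.ones(k.sum())];b=x[k]
for _ in range(5):
    p=np.linalg.lstsq(A,b,rcond=None)[0];g=abs(A@p-b)<.004;A,b=A[g],b[g]
print('face plane dx/dz, dx/dy',p[:2],len(b),'x at z.02',p@[.02,-.04,1])
for n in('w5','w7'):
    C=load(n);Q=cloud(C);x=(Q[...,:2]-O)@ex;v=(Q[...,:2]-O)@ey;z=Q[...,2];h=cv2.cvtColor(C['pixels'],cv2.COLOR_BGR2HSV)
    for a in range(-60,60,20):
        m=(z>.026)&(z<.036)&(x>.068)&(x<.112)&(v>a/1e3)&(v<a/1e3+.02)&(h[...,1]<40)
        if m.sum()>5: print(n,a,m.sum(),np.percentile(x[m],[2,20,50,80,98]).round(4))
    b=(z>.026)&(z<.04)&(abs(x-.025)<.06)&(abs(v)<.07)&(h[...,1]>50)
    q=Q[b];pl=np.linalg.lstsq(np.c_[q[:,:2],np.ones(len(q))],q[:,2],rcond=None)[0];print('base tilt',pl[:2])
    kk=(z>.042)&(z<.054)&(h[...,1]<60)&(abs(v)<.1)&(abs(x-.03)<.03)
    if kk.sum()>20:
        l=cv2.fitLine(np.c_[x[kk],v[kk]].astype(np.float32),cv2.DIST_HUBER,0,.001,.001).ravel();print('keeper angle',np.arctan(l[0]/l[1]),kk.sum())
a=load('top0')['pixels'];b=load('t7')['pixels']
for nm,(u0,v0,u1,v1) in dict(marker=(258,108,325,132),lemon=(284,136,305,164),nippers=(190,245,280,275),glue=(120,242,172,266),cup=(362,182,420,236)).items():
    print(nm,cv2.absdiff(a[v0:v1,u0:u1],b[v0:v1,u0:u1]).mean().round(2))
print(r.read_state()['ft_force'])
E
```

```text
face plane dx/dz, dx/dy [0.00206906 0.00366742] 61 x at z.02 -0.056747181601926364
w5 -60 158 [0.0735 0.0742 0.075  0.0767 0.0778]
w5 -40 53 [0.0732 0.0741 0.0748 0.076  0.0774]
w5 -20 318 [0.0736 0.0745 0.0757 0.0781 0.0849]
w5 0 599 [0.0738 0.0749 0.0782 0.0825 0.0858]
w5 20 647 [0.0739 0.0751 0.0785 0.083  0.0861]
w5 40 704 [0.0742 0.0754 0.0788 0.0835 0.0925]
base tilt [-0.00076822 -0.0001234 ]
keeper angle -0.023688631 7641
w7 -60 684 [0.0684 0.0845 0.0904 0.1035 0.1119]
w7 -40 30 [0.0775 0.0849 0.0889 0.0931 0.1114]
w7 -20 597 [0.0683 0.0845 0.0886 0.0931 0.1117]
w7 0 563 [0.0839 0.0855 0.0892 0.093  0.1113]
w7 20 764 [0.0683 0.0845 0.0885 0.0931 0.1077]
w7 40 1030 [0.0684 0.0848 0.0901 0.1021 0.1112]
base tilt [ 0.0029289  -0.00228462]
keeper angle -0.0018548529 6303
marker 1.55
lemon 2.44
nippers 1.47
glue 71.85
cup 1.41
[-11.1504507    2.8771989   10.79101277]
```

The stop face moved from jig x ≈ 74 to ≈ 84 mm, which is about half travel. The tilts are near zero. The glue tube's region is hidden by the arm, which likely explains its difference. I let it settle, check and hand in.

```bash
python3 -m creep '[{"x":0,"y":0,"z":0,"spin":0},{"x":0,"y":0,"z":0,"spin":0},{"x":0,"y":0,"z":0,"spin":0},{"x":0,"y":0,"z":0,"spin":0}]'; python3 - <<'E'
from m import *
c=r.camera('side');a=load('side0')['pixels'];print('glue side diff',cv2.absdiff(a[178:205,170:190],c['pixels'][178:205,170:190]).mean())
meas(r.camera('wrist'));print(r.close_job())
E
```

```text
time: 22.08
ee_pos: [0.5768, -0.1511, 0.0265]
eef_rot: [0.998, -0.068, -0.002, -0.0]
ft_force: [-10.6, 3.0, 11.1]
width: 0.0158
glue side diff 97.56728395061728
board top z 0.07260046553723433 x [-0.0553 -0.0473 -0.0397] yend [0.07381634] yaw err 0.12748979 4927
base front -0.03701663475232905 yend 0.07495551692453337 back 0.008787598897834831
the job is handed in; nothing more can be done
None
```

I swung the keeper shut and pressed the larger tray side against the base, with the stop at about half travel. I handed the job in at about 22 s, still gripping and pressing; no verdict is reported.

**Keeper:** The first grip on the knob closed above it. The fingertips were really about 40 mm higher than the reported TCP height implies, which two cameras showed. I corrected for that and regripped. I pushed the bar until it stood firm at about 26 N, and it later measured about 0.002 rad from shut.

**Last checks:**

| Check | Result |
|---|---|
| Stop travel | about 10 mm (face from jig x ≈ 74 to ≈ 84 mm) |
| Push at the wrist, along the pressing direction | about 11 N, steady |
| Side parallel to base | about 0.13° off |
| Side upright | about 0.002 rad off |
| Ends level | within about 1 mm |
| Base flat | about 0.003 rad tilt |

**Not certain:**
- **Downward load:** the gripper also pushes the side onto the bed with about 11 N. Friction from this means the force between side and base is probably nearer 9 N than 11 N, and I could not measure it directly.
- **Glue tube:** its two image comparisons (top and side views) differed strongly. The arm probably hid it in one picture of each pair, so they settle nothing. I did not work near it.
- **Other bystanders:** the marker, lemon piece, nippers and cup looked unchanged.

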